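Unlock the medicines box with the square key

TASK

Open the medicines box: take the red T-handled key from its stand, press its square end lightly on the brass lock in the sloped panel and turn it until it drops fully home, with its collar down on the brass. Then turn the key clockwise to unlock the box, leave it in the lock, and press the green release button so that the sprung lid pops up and stays open. Do not shove or tip over the bottles standing round the work.

Things in the scene. Friction and masses are not known exactly. Their poses are not given: they have to be found in the camera images.
- key: Loose steel key with a red T handle, 92 mm tall, 0.11 to 0.18 kg, at the start upright in the key stand, collar on the stand's top. Origin: centre of the lower end; z along the shank to the handle, x along the bar. Along z: 0-20 mm square bit; 20-25 mm round collar, diameter 34 mm; 25-72 mm shank, diameter 16 mm; 72-92 mm red bar, 66 mm long (x), 16 mm thick (y), flat sides to grip.
- key_tip (a point): Centre of the lower end of the key's square bit: same point and axes as key. The bit is 14 x 14 mm and 20 mm long, its sides parallel to the key's x and y, its end chamfered over 3 mm to 11 x 11 mm. It looks the same every quarter turn, and any quarter fits the lock.
- key_stand: Fixed grey stand on the left or the right of the box: foot 80 x 80 x 8 mm and a post 40 x 40 mm, top at 40 mm, with an open square pocket 22 mm wide. Origin: centre of its underside. The key hangs in it, 20 mm of bit in the pocket, turned at any angle; it lifts straight up.
- lock_box: Fixed white medicines box, 200 mm deep (x), 230 mm wide (y), 93 mm high with the lid shut. Origin: centre of its underside; x away from its front, y to its left, z up. Front wall 45 mm high; from it a panel, 100 mm along the slope, rises away from the front at 25 degrees to the horizontal to 87 mm height; the flat lid lies behind that.
- lock_center (a point): Centre of the brass lock, in the plane of the panel. z points straight out of the panel (25 degrees from vertical, leaning to the box's front), x up the slope, y to the box's left. An eight-sided brass rotor, 41 mm, flush with the panel, has a 16 mm square socket, 22 mm deep; a dark ring round it (inner diameter 45, outer 64 mm) stands 3 mm proud. Key fully home: key origin 20 mm below this point.
- lock_face: The lock's housing, same point and axes as lock_center. At the start the socket's sides are turned up to 0.40 rad either way from its x and y, unknown and not measured. The rotor is stiff (0.16 N m): light pressing (under 10 N) and rubbing does not turn it; it stays where left. It turns clockwise, looking at the panel, to a stop at 1.10 rad from this frame; from about 0.85 rad the button is free.
- release_top (a point): Centre of the top face of the round green release button, diameter 32 mm, 105 mm to the left of the lock, standing 12 mm out of the panel; axes as lock_center. It moves 8 mm straight into the panel against a spring (1 N at first, 3.3 N at the bottom) and lets the lid go after about 5 mm; it springs back. Until the key is turned a cam blocks it after about 1 mm.
- lid (a joint): Lid angle in rad: 0 shut, 1.35 fully open. White lid hinged along the far top edge of the box, 110 mm from hinge to front edge, 6 mm thick. Once unlatched, a spring throws it fully open within about a second and holds it there.
- pump_bottle: Bystander: white pump bottle, 69 x 55 mm, 176 mm tall, loose, 0.12 to 0.15 m behind the key stand. Origin: centre of its underside.
- dropper_bottle: Bystander: brown dropper bottle with black top, 33 mm across, 102 mm tall, loose, on the other side of the box from the key stand. Origin: centre of its underside.
- red_cap_bottle: Bystander: dark bottle with a red cap, 36 x 42 mm, 106 mm tall, loose, close in front of the box on the lock's side. Origin: centre of its underside.
Not all that is in view belongs to the job. What is meant by the key is not purple, and is the smaller of those in its own colour.

How it is judged:
On the way, in this order (a step that is already met when the one before it is completed fails the run):
1. the key has dropped fully home in the lock (its collar within 4 mm of the brass) while the lid is still shut (z of key_tip in the frame of lock_center below -0.016 m and distance between key_tip and lock_center below 0.025 m and value of joint lid below 0.1 rad), for 0.2 s.
2. the lid has popped up past 0.9 rad (value of joint lid above 0.9 rad), for 0.2 s.
At the end, for the whole second after the job is handed in: The lid stands open (more than 0.9 rad), and the key is left at rest in the lock, fully home (its collar within 4 mm of the brass) (value of joint lid above 0.9 rad and z of key_tip in the frame of lock_center below -0.016 m and distance between key_tip and lock_center below 0.025 m and linear speed of key below 0.02 m/s); the robot touches nothing.
It fails at once if a bystander bottle is shoved more than 30 mm or tipped more than 0.35 rad (distance of any of pump_bottle, dropper_bottle, red_cap_bottle from where it was at the start of the episode above 0.03 m or angle between any of pump_bottle, dropper_bottle, red_cap_bottle's own z axis and vertical above 0.35 rad).
It also fails if it takes over 61 s, if anything falls off the work surface, if the arm or the gripper's body presses on something with over 40 N, if the wrist force passes 120 N, or if a joint passes its speed limit or range.

ROBOT

A 7-joint arm with a two-finger parallel gripper is mounted at the origin on a cart in front of the work surface, level with it; the furniture and walls round the work are solid. World frame = base frame: x ahead of the robot, y to its left, z up, the work surface at z = 0. Lengths are in m, angles in rad, forces in N, time in s.
With the tool pointing down it reaches from about 0.425 to 0.95 m from the base axis. Payload 4.7 kg.
Tool frame: the origin (TCP) lies at the very end of the fingers, on their centre line; the grasp point (between the pads) lies 19 mm behind it; z points along the fingers, y is the line along which they close (so a half turn about z gives the same grasp; the last joint's range is limited). The gripper opens to 85 mm and grips with 20 to 120 N. Pads are 22 mm wide; open, the fingers measure 114 mm over their backs; the gripper's body (76 mm by 85 mm) begins 54 mm behind the grasp point. The pads swing forward as they close: fully open they stand 13 mm farther back than shut.
Start: joints at [1.138, 0.469, -0.049, 1.532, 0.024, 1.141, -0.082], TCP at [0.265, -0.621, 0.194] pointing down, gripper open.
Joint ranges: [-2.59, 2.59], [-0.33, 1.99], [-1.39, 1.29], [0.1, 2.45], [-1.04, 4.18], [0.21, 1.99], [-2.66, 2.66]. Speed limits (rad/s): [2.57, 2.57, 3.14, 3.14, 3.14, 3.14, 3.14].

INTERFACE

Orientations are given as a unit quaternion [w, x, y, z].
In Python, from bench import manip gives the robot as it stands. The module is installed in compiled form; this text tells all that it offers.
- The arm moves only by the shell command python3 -m crank 'ROWS' [OPENING] [FORCE]. ROWS is JSON, a list of rows, each an object with "translation": the shift along the tool's x, y, z normalised to -1 to 1, where 1 is 0.08 m, a list of three; "angular": the turn, a rotation vector about the tool's x, y, z normalised to -1 to 1, where 1 is 90 degrees, a list of three. In form: [{"translation": [dx, dy, dz], "angular": [ax, ay, az]}, ...]. A call has 1 to 8 rows; each row is the pose to reach, as a shift and turn from the pose commanded when the call began, along the tool's axes at that moment; what a row does not reach only later rows make up. A row lasts 1/10 s, in which the tool goes at most 50 mm and 8.59 degrees, less where a joint would pass 70% of its speed; a pose out of reach is approached as far as the arm can. A call with a number of a shift or a turn outside -1 to 1 is refused whole. A call with a gripper value outside its range is refused whole. OPENING is the opening, from -1 (shut) to 1 (fully open), set as the call begins (- or left out, the last holds). The fingers move at their own pace and stop on an object; FORCE is the grip in N (left out, the last holds). Time passes only in rows, so rows that repeat a pose let the fingers close. It gives the time, the measured TCP pose, the force, the opening and the grip force at its end, in the units of the state.
- manip.get_obs(): the state, without advancing time (a new reading comes with each control period).
- manip.snapshot(name): name is "side" or "top"; returns the picture (384x512x3 uint8, red, green, blue); there is no depth.
- manip.calibration(name): a dict with "vfov" (degrees; the focal length in pixels is half the picture's height over the tangent of half this angle, whatever the lens; pixels are square), "cx", "cy" (the principal point, pixels), "position" and "attitude" of the camera in the world. Camera axes: x right, y down, z forward; pixel columns grow to the right and rows downward; lengths in m; the calibration is good to about 2 mm. A picture is of the moment at which its call begins. calibration takes no time and is no camera call.
- manip.finish_job(): hands the job in; it is judged then, once.
The state is a dict: "time": time; "joints": joint angles; "qvel": joint speeds; "tau": joint torques, N m; "ee_pos": TCP position; "orientation": TCP orientation; "contact_force": force on the tool from outside, world axes, zero at the start; "torque": the same for the moment, N m; "opening": opening from 0.0 (shut) to 1.0 (fully open); "gripper_force": force on a finger pad.
Only numpy, scipy, OpenCV 4.12 (cv2) and the standard library are available. Lean on these libraries where they do the work, as an engineer would, in place of code of your own. Each camera call takes 0.05 s, during which the arm holds its last target. There are 200 camera calls.

## Working session

There is one attempt and no reset: what is moved stays moved. The work goes in short steps, Python scripts to look and compute and a shell command to move; the robot and the scene stay as the last step left them, time stands still between calls to the robot, and variables do not carry over. Pictures are saved under pics/ and viewed, at most 10 in all, crops included, and the job is handed in when it is done.

```bash
mkdir -p pics
python3 - <<'E'
from bench import manip
import cv2
for n in("side","top"):
    c=manip.calibration(n);print(n,c)
    cv2.imwrite(f"pics/{n}0.png",manip.snapshot(n)[:,:,::-1])
print(manip.get_obs())
E
```

```text
side {'vfov': 54.48987652525986, 'cx': 257.68400525031325, 'cy': 198.82987830070977, 'position': array([-0.10380179,  0.52943124,  1.10256721]), 'attitude': array([ 0.15910325, -0.40735438,  0.84388067, -0.31082788])}
top {'vfov': 57.39058501203209, 'cx': 254.4767198774495, 'cy': 190.56741573487503, 'position': array([0.52376289, 0.02722315, 1.07899888]), 'attitude': array([ 0.02952416, -0.70002698,  0.71298957, -0.02713714])}
{'time': 0.1, 'joints': array([ 1.13809167,  0.46936912, -0.04855115,  1.53355862,  0.0240867 ,
        1.14102095, -0.08229767]), 'qvel': array([-0.00087706, -0.00133512,  0.00058404, -0.00275653,  0.00042997,
       -0.00093502,  0.00107331]), 'tau': array([ 8.42487202e-05, -5.11515319e+01, -4.71622101e-02, -2.38391072e+01,
        1.08151801e-02,  4.37952476e-03,  2.79066063e-05]), 'ee_pos': array([ 0.26497841, -0.62017392,  0.19266738]), 'orientation': array([-8.59927829e-04,  9.79687854e-01,  2.00526618e-01, -2.11646711e-04]), 'contact_force': array([ 0.1084932 , -0.47049467,  0.01016498]), 'torque': array([ 0.01018251,  0.06922815, -0.02026721]), 'gripper_force': 0.0, 'opening': 1.0023990081932594}
```

View pics/side0.png

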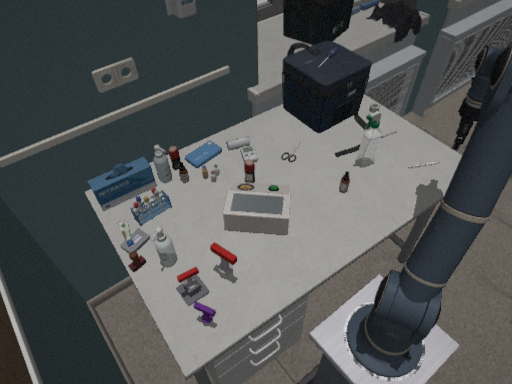

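View pics/top0.png

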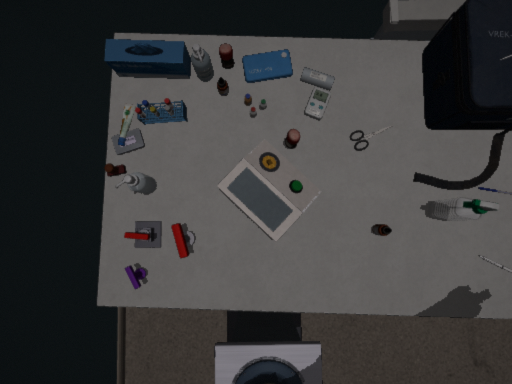

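The red T-handles that could be the key are the small one on the grey stand (top 138,236; side 188,273) and a larger one (top 180,240; side 223,253). The T-handle at top (135,275) is purple, so it's excluded. I choose the small one on the stand. In the top view the lock is at (270,161) and the button at (296,186), so the panel faces away from the robot. I'll check with one close crop.

```bash
cat > h.py <<'E'
import numpy as np,cv2
from bench import manip
from scipy.spatial.transform import Rotation as R
def q2R(q): return R.from_quat([q[1],q[2],q[3],q[0]])
def cam(n):
    c=manip.calibration(n);return c,192/np.tan(np.radians(c["vfov"]/2)),q2R(c["attitude"]).as_matrix()
def ray(n,u,v):
    c,f,M=cam(n);d=M@np.array([(u-c["cx"])/f,(v-c["cy"])/f,1]);return c["position"],d/np.linalg.norm(d)
def onz(n,u,v,z):
    p,d=ray(n,u,v);return p+d*(z-p[2])/d[2]
def proj(n,P):
    c,f,M=cam(n);q=(np.atleast_2d(P)-c["position"])@M;return q[:,:2]/q[:,2:]*f+[c["cx"],c["cy"]]
def tri(a,b):
    p,d=ray("side",*a);q,e=ray("top",*b)
    s,t=np.linalg.lstsq(np.c_[d,-e],q-p,rcond=None)[0]
    return (p+s*d+q+t*e)/2,np.linalg.norm(p+s*d-q-t*e)
E
python3 - <<'E'
from h import *
t=cv2.imread("pics/top0.png");s=cv2.imread("pics/side0.png")
a=cv2.resize(t[200:300,100:220],(480,400),interpolation=3)
b=cv2.resize(s[235:335,160:240],(320,400),interpolation=3)
cv2.imwrite("pics/crop1.png",np.hstack([a,b]))
c=cv2.resize(t[130:250,210:330],(480,480),interpolation=3)
d=cv2.resize(s[170:245,215:300],(320,282),interpolation=3);d=np.vstack([d,np.zeros((198,320,3),np.uint8)])
cv2.imwrite("pics/crop2.png",np.hstack([c,d]))
for n,im in(("top",t),("side",s)):
    hsv=cv2.cvtColor(im,cv2.COLOR_BGR2HSV)
    for nm,m in(("red",cv2.inRange(hsv,(0,170,90),(6,255,255))|cv2.inRange(hsv,(174,170,90),(180,255,255))),("green",cv2.inRange(hsv,(50,120,40),(90,255,255))),("brass",cv2.inRange(hsv,(15,110,70),(32,255,255)))):
        k,_,st,ce=cv2.connectedComponentsWithStats(m)
        for i in range(1,k):
            if st[i,4]>25:
                r=cv2.minAreaRect(np.argwhere(_==i)[:,::-1].astype(np.float32));print(n,nm,st[i,4],ce[i].round(1),np.round(r[1],1),round(r[2],1))
E
```

```text
top red 233 [178.8 240.5] [33.4  6.9] 74.4
top red 103 [135.4 235.6] [22.2  4.6] 5.2
top green 70 [296.5 185.1] [8. 9.] 90.0
top brass 120 [268.9 161.7] [12. 13.] 90.0
side red 162 [223. 252.] [26.7  6. ] 32.0
side red 88 [187.  273.6] [ 4. 21.] 63.4
side green 76 [372.1 122.9] [13. 11.] 90.0
side green 33 [273.3 187.7] [4. 7.] 90.0
side brass 31 [245.6 186.6] [3. 9.] 90.0
```

View pics/crop1.png

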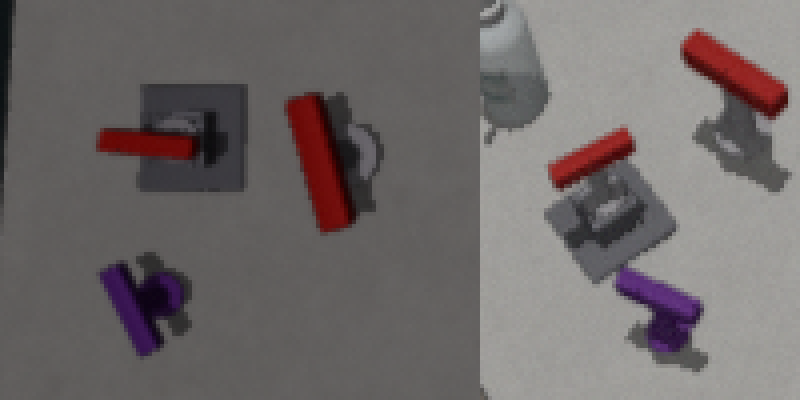

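View pics/crop2.png

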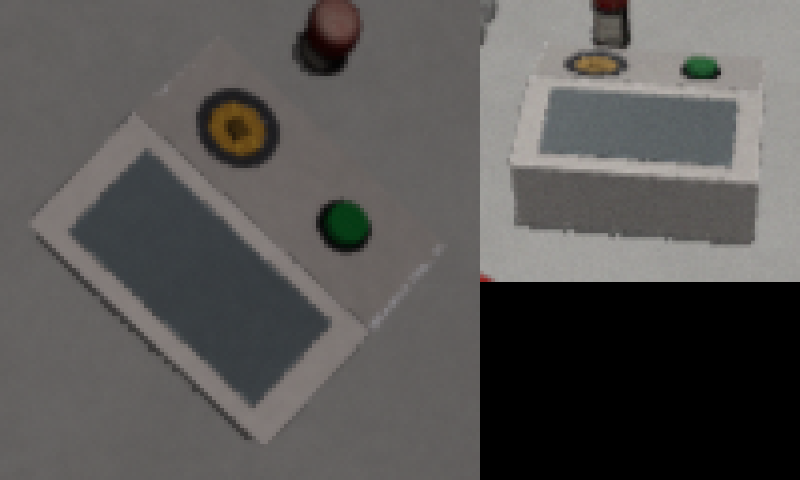

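The crop confirms the choice: the smaller red T stands in the grey stand, its bar running roughly along image x. The larger one stands loose on the table beside it. Next I'll compute the poses.

Run:
```python
from h import *
np.set_printoptions(precision=4,suppress=True)
print("key bar", tri((187,273.6),(135.4,235.6)), onz("top",135.4,235.6,.106),onz("side",187,273.6,.106))
C=lambda x,y:(x/4+100,y/4+200)
e=[onz("top",*C(*p),.112) for p in((98,142),(196,146))]  # bar top edges mid approx
print("bar ends",e,np.linalg.norm(e[1]-e[0]),np.arctan2(*(e[1]-e[0])[[1,0]]))
st=[onz("top",*C(*p),.008) for p in((141,84),(247,85),(246,191),(138,190))]
print("stand",np.mean(st,0),[np.linalg.norm(st[i]-st[i-1]) for i in range(4)])
B=lambda x,y:(x/4+210,y/4+130)
l=[onz("top",*B(*p),.093) for p in((133,113),(33,224),(262,443),(368,330))]
print("lid",np.array(l),[np.linalg.norm(l[i]-l[i-1]) for i in range(4)])
d=(l[3]-l[0]+l[2]-l[1]);psi=np.arctan2(d[1],d[0]);print("y_box ang",psi,"x_box ang",psi-np.pi/2)
print("lock",tri((245.8,186.8),(269.3,161.8)),onz("top",269.3,161.8,.066))
print("btn",tri((273.4,187.6),(296.5,185.5)),onz("top",296.5,185.5,.077))
print("big key",onz("top",178.8,240.5,.13),tri((223,252),(178.8,240.5)))
print("redcap",tri((222+388/3.765*0+ (611-480)/3.765*0+ (611-480)/3.765+215-222,170),(293.5,134))[0],onz("top",293.5,135,.1))
```

```text
key bar (array([0.4832, 0.36  , 0.1063]), np.float64(0.0008646654728037999)) [0.4834 0.3605 0.106 ] [0.483  0.3597 0.106 ]
bar ends [array([0.4845, 0.3883, 0.112 ]), array([0.4806, 0.3211, 0.112 ])] 0.06737525402030278 -1.6291831664580936
stand [0.4825 0.355  0.008 ] [np.float64(0.07994324149241532), np.float64(0.08083289387719152), np.float64(0.07991450493425739), np.float64(0.08186387738581977)]
lid [[ 0.6957  0.0601  0.093 ]
 [ 0.6178  0.1319  0.093 ]
 [ 0.4616 -0.0262  0.093 ]
 [ 0.5388 -0.1023  0.093 ]] [np.float64(0.2257528483552761), np.float64(0.10594493682800163), np.float64(0.22226272767457286), np.float64(0.10841605301217863)]
y_box ang -2.344566647850437 x_box ang -3.9153629746453333
lock (array([ 0.6887, -0.0151,  0.064 ]), np.float64(0.00040230007410308003)) [ 0.6885 -0.0148  0.066 ]
btn (array([ 0.6175, -0.0921,  0.0671]), np.float64(5.27055962017072e-05)) [ 0.6166 -0.0909  0.077 ]
big key [0.4693 0.2354 0.13  ] (array([0.4685, 0.2364, 0.1233]), np.float64(0.0011519339201282379))
redcap [ 0.7735 -0.0934  0.0396] [ 0.7584 -0.0837  0.1   ]
```

```bash
python3 -m crank '[{"translation":[1,-1,-0.9],"angular":[0,0,0]},{"translation":[1,-1,-0.9],"angular":[0,0,0]},{"translation":[1,-1,-0.9],"angular":[0,0,0]}]' 1
python3 -m crank '[{"translation":[1,-1,0],"angular":[0,0,0]},{"translation":[1,-1,0],"angular":[0,0,0]},{"translation":[1,-1,0],"angular":[0,0,0]}]' >/dev/null
python3 -m crank '[{"translation":[1,-1,0],"angular":[0,0,0]},{"translation":[1,-1,0],"angular":[0,0,0]},{"translation":[1,-1,0],"angular":[0,0,0]}]' 
python3 -m crank '[{"translation":[1,-1,0],"angular":[0,0,0]},{"translation":[1,-1,0],"angular":[0,0,0]},{"translation":[1,-1,0],"angular":[0,0,0]}]' >/dev/null
python3 -m crank '[{"translation":[1,-1,0],"angular":[0,0,0]},{"translation":[1,-1,0],"angular":[0,0,0]},{"translation":[1,-1,0],"angular":[0,0,0]}]'
cat >> h.py <<'E'
np.set_printoptions(precision=4,suppress=True)
def go(p,M):
    "normalised shift and turn, in tool axes, from measured pose to TCP p, rotation matrix M"
    o=manip.get_obs();r=q2R(o["orientation"])
    print("t",o["time"],"tcp",o["ee_pos"],"F",o["contact_force"],"T",o["torque"],"open",round(o["opening"],3),"j",o["joints"])
    print("shift",r.inv().apply(np.array(p)-o["ee_pos"])/.08,"turn",(r.inv()*R.from_matrix(M)).as_rotvec()/(np.pi/2))
def frame(y,z):
    z=np.array(z)/np.linalg.norm(z);y=np.array(y)-np.dot(y,z)*z;y/=np.linalg.norm(y);return np.c_[np.cross(y,z),y,z]
YB=-2.35;xb=np.array([np.cos(YB+np.pi*1.5),np.sin(YB+np.pi*1.5),0]);yb=np.array([np.cos(YB),np.sin(YB),0])
c,s=np.cos(np.radians(25)),np.sin(np.radians(25));ln=np.array([0,0,c])-s*xb;lx=c*xb+np.array([0,0,s])
LOCK=np.array([.6885,-.015,.066])
E
python3 -c "
from h import *
a=-.058;go([.4825,.3555,.2],frame([np.cos(a),np.sin(a),0],[0,0,-1]))"
```

```text
time: 0.4
ee_pos: [0.3092, -0.5133, 0.2669]
orientation: [-0.0, 0.979, 0.202, 0.001]
contact_force: [0.5, -0.2, 1.1]
opening: 1.003
gripper_force: 0.0
time: 1.0
ee_pos: [0.3938, -0.3003, 0.2656]
orientation: [-0.001, 0.979, 0.204, 0.0]
contact_force: [0.6, 0.1, -0.5]
opening: 1.0
gripper_force: 0.0
time: 1.6
ee_pos: [0.4774, -0.0908, 0.2657]
orientation: [-0.001, 0.979, 0.204, 0.001]
contact_force: [-0.0, -0.0, -0.5]
opening: 1.003
gripper_force: 0.0
t 1.6 tcp [ 0.4774 -0.0908  0.2657] F [-0.0389 -0.05   -0.499 ] T [0.0316 0.0063 0.0061] open 1.003 j [ 0.4886  0.1216 -0.4225  1.8506  0.0516  1.1796 -1.1102]
shift [ 2.2872 -5.0864  0.8328] turn [-0.0002 -0.0015 -0.7012]
```

```bash
python3 -m crank '[{"translation":[0.45,-1,0],"angular":[0,0,0]},{"translation":[0.45,-1,0],"angular":[0,0,0]}]' >/dev/null
python3 -m crank '[{"translation":[0.45,-1,0],"angular":[0,0,0]},{"translation":[0.45,-1,0],"angular":[0,0,0]}]' >/dev/null
python3 -m crank '[{"translation":[0.45,-1,0],"angular":[0,0,0]},{"translation":[0.45,-1,0],"angular":[0,0,0]}]' >/dev/null
python3 -m crank '[{"translation":[0.45,-1,0],"angular":[0,0,0]},{"translation":[0.45,-1,0],"angular":[0,0,0]}]' >/dev/null
python3 -m crank '[{"translation":[0.45,-1,0.3],"angular":[0,0,-0.1]},{"translation":[0.45,-1,0.3],"angular":[0,0,-0.2]},{"translation":[0.45,-1,0.3],"angular":[0,0,-0.3]},{"translation":[0.45,-1,0.3],"angular":[0,0,-0.4]},{"translation":[0.45,-1,0.3],"angular":[0,0,-0.5]},{"translation":[0.45,-1,0.3],"angular":[0,0,-0.6]},{"translation":[0.45,-1,0.3],"angular":[0,0,-0.7]},{"translation":[0.45,-1,0.3],"angular":[0,0,-0.7]}]'
python3 -c "
from h import *
a=-.058;go([.4825,.3555,.13],frame([np.cos(a),np.sin(a),0],[0,0,-1]))
t=manip.snapshot('top');s=manip.snapshot('side')
cv2.imwrite('pics/p3.png',np.hstack([cv2.resize(t[190:290,90:190],(400,400),interpolation=3),cv2.resize(s[220:320,145:245],(400,400),interpolation=3)])[:,:,::-1])"
```

```text
time: 3.2
ee_pos: [0.4855, 0.3412, 0.2408]
orientation: [0.0, 0.73, 0.683, -0.001]
contact_force: [-0.3, 0.4, 0.1]
opening: 0.998
gripper_force: 0.0
t 3.2 tcp [0.4855 0.3412 0.2408] F [-0.2837  0.407   0.0704] T [ 0.0264  0.0042 -0.0101] open 0.998 j [-0.0274  0.4357 -0.8984  1.6374  0.3563  1.2436 -1.0628]
shift [ 0.1769 -0.0488  1.3842] turn [-0.0004  0.0007 -0.0049]
```

View pics/p3.png

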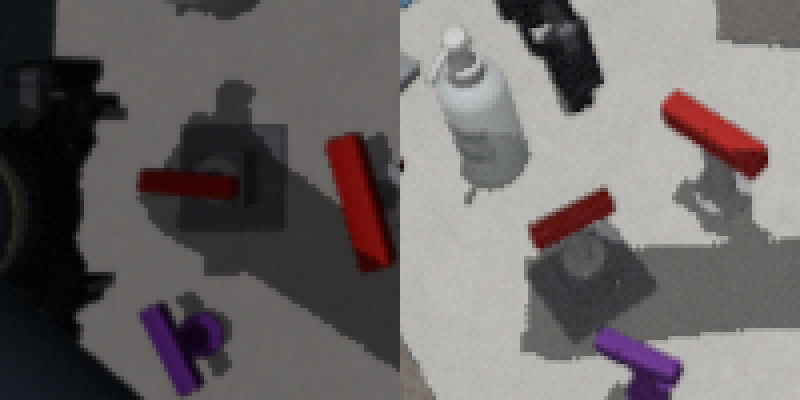

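The key is still in its stand, bar at crop (188,184) in the top view, and nothing obstructs the fingers. Descending to grip.

```bash
python3 -m crank '[{"translation":[0.18,-0.05,0.5],"angular":[0,0,0]},{"translation":[0.18,-0.05,0.99],"angular":[0,0,0]},{"translation":[0.18,-0.05,0.99],"angular":[0,0,0]}]' 1
python3 -m crank '[{"translation":[0,0,0.5],"angular":[0,0,0]},{"translation":[0,0,0.98],"angular":[0,0,0]},{"translation":[0,0,0.98],"angular":[0,0,0]}]'
python3 -m crank '[{"translation":[0,0,0],"angular":[0,0,0]},{"translation":[0,0,0],"angular":[0,0,0]},{"translation":[0,0,0],"angular":[0,0,0]},{"translation":[0,0,0],"angular":[0,0,0]},{"translation":[0,0,0],"angular":[0,0,0]},{"translation":[0,0,0],"angular":[0,0,0]}]' -1 50
```

```text
time: 3.6
ee_pos: [0.4794, 0.3536, 0.157]
orientation: [0.0, 0.731, 0.682, -0.005]
contact_force: [-0.1, -0.7, 0.1]
opening: 1.001
gripper_force: 0.0
time: 3.9
ee_pos: [0.4802, 0.3542, 0.0808]
orientation: [0.0, 0.731, 0.682, -0.004]
contact_force: [-1.2, -0.9, -0.0]
opening: 1.001
gripper_force: 0.0
time: 4.5
ee_pos: [0.4814, 0.3575, 0.0844]
orientation: [0.0, 0.731, 0.683, 0.0]
contact_force: [-0.0, 0.0, -0.8]
opening: 0.004
gripper_force: 0.0
```

The fingers shut without gripping anything, so I'll look.

```bash
python3 -c "
from h import *
go([.4825,.3555,.083],frame([1,-.058,0],[0,0,-1]))
t=manip.snapshot('top');s=manip.snapshot('side')
cv2.imwrite('pics/p4.png',np.hstack([cv2.resize(t[190:290,90:190],(400,400),interpolation=3),cv2.resize(s[220:320,145:245],(400,400),interpolation=3)])[:,:,::-1])"
```

```text
t 4.5 tcp [0.4814 0.3575 0.0844] F [-0.005   0.025  -0.7785] T [-0.0113  0.0097 -0.0105] open 0.004 j [-0.1319  0.5959 -0.8054  1.7925  0.5116  0.9744 -1.2157]
shift [-0.0243  0.0152  0.0174] turn [ 0.0004 -0.0001 -0.0061]
```

View pics/p4.png

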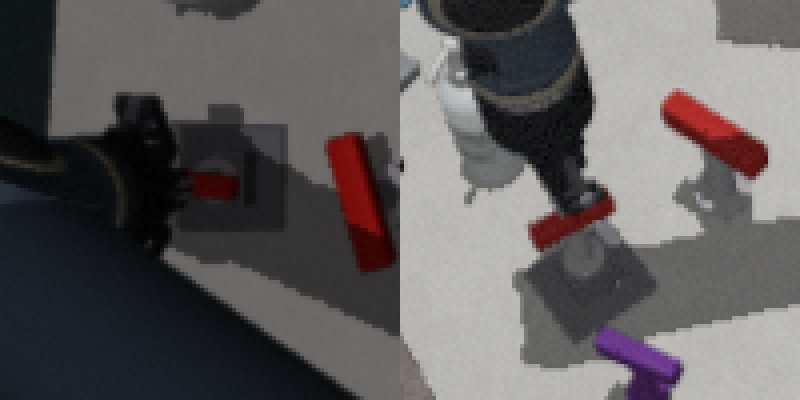

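```bash
python3 -c "
from h import *
for z in (.0844,.1,.12,.15):
  p=[.4814,.3575,z]
  print(z,(proj('top',p)-[90,190])*4,(proj('side',p)-[145,220])*4+[400,0])
# expected bar corners
for P in ([.4845,.3885,.112],[.4806,.3225,.112],[.4825,.3555,.102],[.4825,.3555,.02],[.4825,.3555,.04]): print(P,(proj('top',P)-[90,190])*4,(proj('side',P)-[145,220])*4+[400,0])
"
```

```text
0.0844 [[196.2693 183.7585]] [[575.9864 228.4666]]
0.1 [[188.8018 184.8582]] [[572.8071 218.2766]]
0.12 [[178.8718 186.3206]] [[568.6329 204.8976]]
0.15 [[163.173  188.6326]] [[562.1551 184.1351]]
[0.4845, 0.3885, 0.112] [[137.7549 181.9925]] [[532.3572 230.4166]]
[0.4806, 0.3225, 0.112] [[233.9169 185.9793]] [[610.4242 185.5995]]
[0.4825, 0.3555, 0.102] [[190.7265 183.3495]] [[573.9086 214.4851]]
[0.4825, 0.3555, 0.02] [[227.4335 178.0387]] [[589.8615 265.9974]]
[0.4825, 0.3555, 0.04] [[219.0161 179.2565]] [[586.1254 253.9334]]
```

```bash
python3 -c "
from h import *
t=manip.snapshot('top');s=manip.snapshot('side')
a=np.hstack([cv2.resize(t[215:255,115:155],(400,400),interpolation=3),cv2.resize(s[250:290,165:205],(400,400),interpolation=3)])[:,:,::-1]
a=(255*(a/255.)**.5).astype(np.uint8)
cv2.imwrite('pics/p5.png',a)"
```

```text
(no output)
```

View pics/p5.png

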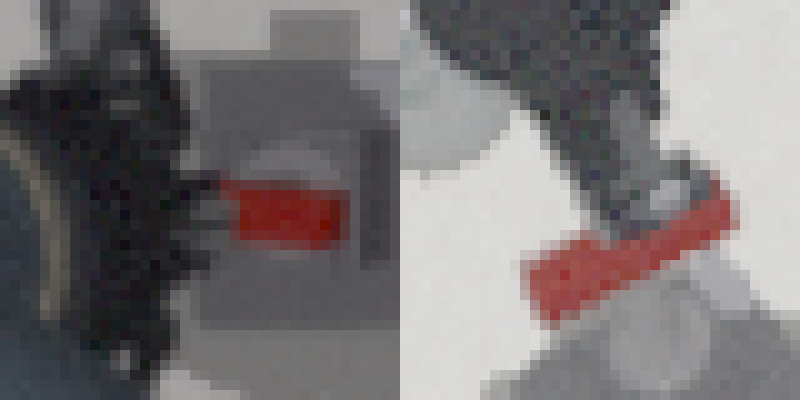

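The shut fingertips lie over the top face of the bar, at about (225,212) in the left half and (650,225) in the right. So the true tip sits roughly 28 mm higher than the reading suggests. Reopening and going 27 mm deeper is safe either way, since the fingers stay above the collar and the gripper body stays above the bar.

```bash
python3 -m crank '[{"translation":[0,0,-0.1],"angular":[0,0,0]},{"translation":[0,0,-0.1],"angular":[0,0,0]},{"translation":[0,0,-0.1],"angular":[0,0,0]},{"translation":[0,0,-0.1],"angular":[0,0,0]},{"translation":[0,0,-0.1],"angular":[0,0,0]},{"translation":[0,0,-0.1],"angular":[0,0,0]}]' 1
python3 -m crank '[{"translation":[0,0,0.15],"angular":[0,0,0]},{"translation":[0,0,0.3],"angular":[0,0,0]},{"translation":[0,0,0.43],"angular":[0,0,0]},{"translation":[0,0,0.43],"angular":[0,0,0]}]'
python3 -m crank '[{"translation":[0,0,0],"angular":[0,0,0]},{"translation":[0,0,0],"angular":[0,0,0]},{"translation":[0,0,0],"angular":[0,0,0]},{"translation":[0,0,0],"angular":[0,0,0]},{"translation":[0,0,0],"angular":[0,0,0]},{"translation":[0,0,0],"angular":[0,0,0]}]' -1 50
```

```text
time: 5.3
ee_pos: [0.4812, 0.3574, 0.0918]
orientation: [0.0, 0.731, 0.683, -0.0]
contact_force: [1.4, 0.2, 0.2]
opening: 0.992
gripper_force: 0.0
time: 5.7
ee_pos: [0.4801, 0.3562, 0.0552]
orientation: [-0.0, 0.73, 0.683, -0.002]
contact_force: [-0.2, -0.5, -0.4]
opening: 0.998
gripper_force: 0.0
time: 6.3
ee_pos: [0.4815, 0.3576, 0.058]
orientation: [0.0, 0.731, 0.683, 0.0]
contact_force: [1.2, 0.3, 2.1]
opening: 0.172
gripper_force: 53.5
```

It's holding the key now (opening 0.172, 53 N). Next I lift and measure the key in the hand.

```bash
python3 -m crank '[{"translation":[0,0,-0.3],"angular":[0,0,0]},{"translation":[0,0,-0.6],"angular":[0,0,0]},{"translation":[0,0,-1],"angular":[0,0,0]},{"translation":[0,0,-1],"angular":[0,0,0]}]' -1 60
python3 -m crank '[{"translation":[0,0,-0.5],"angular":[0,0,0]},{"translation":[0,0,-1],"angular":[0,0,0]},{"translation":[0,0,-1],"angular":[0,0,0]}]'
cat >> h.py <<'E'
def red(n,lo=30):
    hsv=cv2.cvtColor(manip.snapshot(n),cv2.COLOR_RGB2HSV)
    m=cv2.inRange(hsv,(0,150,60),(7,255,255))|cv2.inRange(hsv,(173,150,60),(180,255,255))
    k,L,st,ce=cv2.connectedComponentsWithStats(m)
    return [(int(st[i,4]),ce[i].round(1)) for i in range(1,k) if st[i,4]>lo]
def lockgo(h,phi):
    "TCP reading for key tip h above lock plane, key turned phi (ccw +)"
    y=-yb*np.cos(phi)+lx*np.sin(phi);go(LOCK+ln*(h+.038),frame(y,-ln))
E
python3 -c "
from h import *
print(red('top'),red('side'))
lockgo(.06,.4)"
```

```text
time: 6.7
ee_pos: [0.4829, 0.3599, 0.1416]
orientation: [0.0, 0.731, 0.683, 0.004]
contact_force: [0.3, 0.8, -1.1]
opening: 0.172
gripper_force: 59.8
time: 7.0
ee_pos: [0.4829, 0.3601, 0.2223]
orientation: [0.0, 0.731, 0.683, 0.005]
contact_force: [0.7, 1.1, -0.9]
opening: 0.168
gripper_force: 59.8
[(264, array([179.1, 240.3]))] [(49, array([249.4, 168.1])), (227, array([223.5, 253.2])), (57, array([171.2, 248.3]))]
t 7.1 tcp [0.4812 0.3571 0.2173] F [-0.4376 -0.4661 -2.022 ] T [-0.0049  0.0038  0.0547] open 0.172 j [-0.0665  0.4644 -0.8883  1.6559  0.3821  1.2056 -1.1097]
shift [-4.8037  3.2912  0.7854] turn [ 0.0676  0.2895 -0.7881]
```

```bash
python3 -m crank '[{"translation":[-0.5,0.34,0],"angular":[0,0,0]},{"translation":[-1,0.68,0],"angular":[0,0,0]},{"translation":[-1,0.68,0],"angular":[0,0,0]}]' >/dev/null
python3 -m crank '[{"translation":[-0.5,0.34,0],"angular":[0,0,0]},{"translation":[-1,0.68,0],"angular":[0,0,0]},{"translation":[-1,0.68,0],"angular":[0,0,0]}]' >/dev/null
python3 -m crank '[{"translation":[-0.5,0.34,0],"angular":[0,0,0]},{"translation":[-1,0.68,0],"angular":[0,0,0]},{"translation":[-1,0.68,0],"angular":[0,0,0]}]'
python3 -m crank '[{"translation":[-1,0.68,0],"angular":[0.007,0.03,-0.08]},{"translation":[-1,0.68,0],"angular":[0.014,0.06,-0.16]},{"translation":[-1,0.68,0],"angular":[0.021,0.09,-0.24]},{"translation":[-1,0.68,0],"angular":[0.028,0.12,-0.32]},{"translation":[-1,0.68,0],"angular":[0.035,0.15,-0.4]},{"translation":[-1,0.68,0],"angular":[0.035,0.15,-0.4]}]'
python3 -c "
from h import *
lockgo(.06,.4)"
```

```text
time: 8.0
ee_pos: [0.6309, 0.0965, 0.2136]
orientation: [0.001, 0.735, 0.678, -0.003]
contact_force: [0.7, -0.3, -1.9]
opening: 0.172
gripper_force: 59.8
time: 8.6
ee_pos: [0.6767, 0.0209, 0.2136]
orientation: [-0.101, 0.481, 0.869, 0.065]
contact_force: [0.3, 0.1, -2.4]
opening: 0.169
gripper_force: 59.8
t 8.6 tcp [0.6767 0.0209 0.2136] F [ 0.2832  0.1148 -2.4451] T [-0.3362 -0.1864  0.0167] open 0.169 j [ 0.5827  0.7313 -1.004   1.3681  0.3692  1.3908  0.1845]
shift [-1.109  -0.0034  0.485 ] turn [ 0.0333  0.1368 -0.3912]
```

```bash
python3 -m crank '[{"translation":[-0.4,0,0],"angular":[0.008,0.03,-0.08]},{"translation":[-0.8,0,0],"angular":[0.016,0.06,-0.16]},{"translation":[-1,0,0],"angular":[0.024,0.09,-0.24]},{"translation":[-1,0,0.2],"angular":[0.03,0.12,-0.32]},{"translation":[-1,0,0.3],"angular":[0.033,0.137,-0.391]},{"translation":[-1,0,0.3],"angular":[0.033,0.137,-0.391]}]'
python3 -c "
from h import *
print(red('top'),red('side'))
lockgo(.06,.4)
o=manip.get_obs();r=q2R(o['orientation']).as_matrix()
b=o['ee_pos']-.044*r[:,2];print('bar pred',b,proj('top',b),proj('side',b))
t=manip.snapshot('top');s=manip.snapshot('side')
a=np.hstack([cv2.resize(t[115:215,220:320],(400,400),interpolation=3),cv2.resize(s[120:220,200:300],(400,400),interpolation=3)])[:,:,::-1]
a=(255*(a/255.)**.6).astype(np.uint8)
cv2.imwrite('pics/p6.png',a)"
```

```text
time: 9.2
ee_pos: [0.715, -0.036, 0.1715]
orientation: [-0.18, 0.183, 0.959, 0.12]
contact_force: [-0.7, 0.8, -2.0]
opening: 0.169
gripper_force: 59.7
[(103, array([284.1, 140.1])), (271, array([179.2, 240.4]))] [(31, array([246.5, 149. ])), (53, array([173.7, 154.2])), (34, array([250.2, 168.2])), (228, array([223.5, 253.3]))]
t 9.3 tcp [ 0.7155 -0.0359  0.1749] F [ 0.1605  0.5664 -1.5211] T [-0.396  -0.4552 -0.0246] open 0.168 j [ 0.5785  0.9962 -1.0917  1.0823  0.4573  1.6789  0.8628]
shift [-0.155  -0.1221  0.1886] turn [-0.0003  0.0022  0.0016]
bar pred [ 0.7286 -0.0489  0.2149] [[284.8309 136.039 ]] [[244.9299 147.4373]]
```

View pics/p6.png

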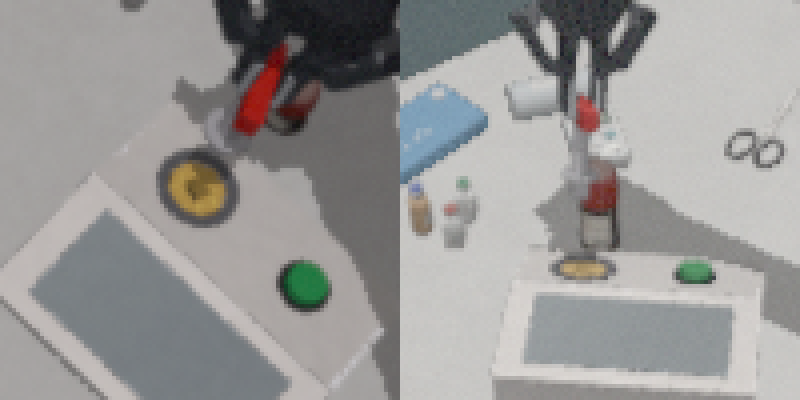

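```bash
python3 -c "
from h import *
o=manip.get_obs();r=q2R(o['orientation']).as_matrix();z=r[:,2];x=r[:,0]
for nm,b in(('tool',o['ee_pos']-.044*z),('world',o['ee_pos']+[0,0,.025]-.019*z)):
  for k,P in(('bar',b),('bar+x',b+.033*x),('bar-x',b-.033*x),('collar',b+.0595*z),('tip',b+.082*z)):
    print(nm,k,P,(proj('top',P)-[220,115])*4,(proj('side',P)-[200,120])*4+[400,0])
print('lock',(proj('top',LOCK)-[220,115])*4,(proj('side',LOCK)-[200,120])*4+[400,0])
P=LOCK+.105*yb+.012*ln;print('btn',(proj('top',P)-[220,115])*4,(proj('side',P)-[200,120])*4+[400,0])
a=cv2.imread('pics/p6.png');cv2.imwrite('pics/p7.png',np.vstack([cv2.resize(a[0:200,150:350],(600,600),interpolation=0)]))
"
```

```text
tool bar [ 0.7289 -0.0494  0.2165] [[260.2884  83.1016]] [[579.8886 107.9807]]
tool bar+x [ 0.7002 -0.0392  0.2291] [[246.6141 124.6273]] [[589.7011 118.8282]]
tool bar-x [ 0.7576 -0.0595  0.2038] [[273.5056  42.9638]] [[570.4879  97.5884]]
tool collar [ 0.7113 -0.0318  0.1624] [[227.6396 129.0209]] [[578.4793 171.1453]]
tool tip [ 0.7047 -0.0252  0.142 ] [[216.2357 145.0601]] [[577.9597 194.435 ]]
world bar [ 0.7215 -0.042   0.2188] [[249.0283  94.1485]] [[578.1254 113.8114]]
world bar+x [ 0.6928 -0.0318  0.2314] [[235.1132 136.0039]] [[587.9634 124.8587]]
world bar-x [ 0.7502 -0.0522  0.2061] [[262.4767  53.6965]] [[568.7029 103.2307]]
world collar [ 0.7039 -0.0244  0.1647] [[216.9178 139.5825]] [[576.7396 177.2671]]
world tip [ 0.6973 -0.0178  0.1443] [[205.7047 155.4482]] [[576.2287 200.6604]]
lock [[197.4152 187.1982]] [[582.9605 265.9396]]
btn [[309.242 279.593]] [[694.1832 262.2715]]
```

View pics/p7.png

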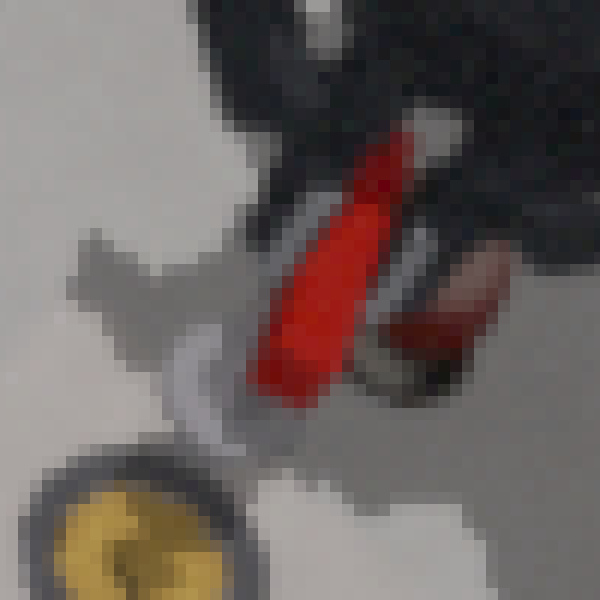

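The picture shows the key held with the bar's near end at crop (247,127) and the collar at about (230,129). Both match the prediction in the tool frame to within about 1.5 mm, and the lock is at (198,187) as predicted. Moving down towards the lock.

```bash
python3 -m crank '[{"translation":[-0.15,-0.11,0.25],"angular":[0,0,0]},{"translation":[-0.15,-0.11,0.5],"angular":[0,0,0]},{"translation":[-0.15,-0.11,0.75],"angular":[0,0,0]},{"translation":[-0.15,-0.11,0.75],"angular":[0,0,0]},{"translation":[-0.15,-0.11,0.75],"angular":[0,0,0]},{"translation":[-0.15,-0.11,0.75],"angular":[0,0,0]}]' -1 60
python3 -c "
from h import *
lockgo(.0,.4)"
```

```text
time: 10.0
ee_pos: [0.706, -0.0314, 0.116]
orientation: [-0.177, 0.182, 0.96, 0.121]
contact_force: [-1.0, -0.7, -1.5]
opening: 0.173
gripper_force: 59.7
t 10.0 tcp [ 0.706  -0.0314  0.116 ] F [-1.0198 -0.7334 -1.5045] T [-0.4109 -0.4308 -0.0134] open 0.173 j [ 0.6002  1.0319 -1.0796  1.1753  0.4833  1.575   0.8568]
shift [ 0.0111 -0.0043  0.218 ] turn [0.001  0.0039 0.0027]
```

```bash
python3 -m crank '[{"translation":[0.01,0,0.08],"angular":[0,0,0]},{"translation":[0.01,0,0.15],"angular":[0,0,0]},{"translation":[0.01,0,0.15],"angular":[0,0,0]},{"translation":[0.01,0,0.15],"angular":[0,0,0]}]' | grep -E "ee_pos|contact"
python3 -m crank '[{"translation":[0,0,0.03],"angular":[0,0,0]},{"translation":[0,0,0.03],"angular":[0,0,0]}]' | grep -E "ee_pos|contact"
python3 -m crank '[{"translation":[0,0,0.03],"angular":[0,0,0]},{"translation":[0,0,0.03],"angular":[0,0,0]}]' | grep -E "ee_pos|contact"
python3 -c "
from h import *
lockgo(.0,.4)"
```

```text
ee_pos: [0.7008, -0.0271, 0.1042]
contact_force: [-0.4, -0.1, -1.3]
ee_pos: [0.7, -0.0263, 0.102]
contact_force: [0.1, -0.0, -1.7]
ee_pos: [0.6993, -0.0256, 0.0997]
contact_force: [0.5, -0.4, -1.6]
t 10.8 tcp [ 0.6993 -0.0256  0.0997] F [ 0.5149 -0.3607 -1.644 ] T [-0.4124 -0.4497 -0.0401] open 0.169 j [ 0.6045  1.0393 -1.0767  1.2101  0.4884  1.5429  0.8481]
shift [-0.0066 -0.003  -0.013 ] turn [0.0003 0.0023 0.0032]
```

```bash
for i in 1; do python3 -m crank '[{"translation":[0,0,0.02],"angular":[0,0,0]},{"translation":[0,0,0.02],"angular":[0,0,0]}]' | grep -E "ee_pos|contact"
python3 -m crank '[{"translation":[0,0,0.02],"angular":[0,0,0]},{"translation":[0,0,0.02],"angular":[0,0,0]}]' | grep -E "ee_pos|contact"
python3 -m crank '[{"translation":[0,0,0.02],"angular":[0,0,0]},{"translation":[0,0,0.02],"angular":[0,0,0]}]' | grep -E "ee_pos|contact"; done
python3 -c "
from h import *
lockgo(.0,.4)"
```

```text
ee_pos: [0.6992, -0.0252, 0.0988]
contact_force: [-0.3, -1.2, 0.4]
ee_pos: [0.6991, -0.025, 0.0982]
contact_force: [0.9, -1.2, 3.6]
ee_pos: [0.6992, -0.0248, 0.0978]
contact_force: [1.8, -2.1, 7.7]
t 11.4 tcp [ 0.6992 -0.0248  0.0978] F [ 1.7875 -2.0686  7.6889] T [-0.4413 -0.0807  0.1325] open 0.168 j [ 0.606   1.0396 -1.0773  1.2155  0.49    1.5352  0.8458]
shift [-0.0013 -0.0077 -0.0381] turn [0.0015 0.0043 0.0029]
```

```bash
cat > rep.py <<'E'
from h import *
o=manip.get_obs();r=q2R(o["orientation"]).as_matrix();t=o["ee_pos"]+.038*r[:,2]-LOCK;y=r[:,1]
print("h %.1f lx %.1f ly %.1f mm phi %.3f Fn %.1f Fx %.1f Fy %.1f tz %.2f g %.0f op %.3f t %.1f"%(t@ln*1e3,t@lx*1e3,t@yb*1e3,np.arctan2(y@lx,-y@yb),o["contact_force"]@ln,o["contact_force"]@lx,o["contact_force"]@yb,o["torque"]@ln,o["gripper_force"],o["opening"],o["time"]))
E
python3 rep.py
python3 -m crank '[{"translation":[0,0,-0.01],"angular":[0,0,0.03]},{"translation":[0,0,-0.01],"angular":[0,0,0.06]}]' >/dev/null; python3 rep.py
python3 -m crank '[{"translation":[0,0,0],"angular":[0,0,0.03]},{"translation":[0,0,0],"angular":[0,0,0.06]}]' >/dev/null; python3 rep.py
python3 -m crank '[{"translation":[0,0,0],"angular":[0,0,0.03]},{"translation":[0,0,0],"angular":[0,0,0.06]}]' >/dev/null; python3 rep.py
python3 -m crank '[{"translation":[0,0,0],"angular":[0,0,0.03]},{"translation":[0,0,0],"angular":[0,0,0.06]}]' >/dev/null; python3 rep.py
```

```text
h -3.0 lx 0.1 ly -0.7 mm phi 0.404 Fn 8.1 Fx 0.8 Fy 0.2 tz 0.01 g 61 op 0.168 t 11.4
h -3.1 lx 0.3 ly -0.6 mm phi 0.309 Fn 5.8 Fx -0.7 Fy 0.4 tz 0.06 g 61 op 0.168 t 11.6
h -3.2 lx 0.4 ly -0.6 mm phi 0.215 Fn 5.2 Fx 0.7 Fy 1.0 tz 0.06 g 61 op 0.167 t 11.8
h -3.5 lx 0.5 ly -0.5 mm phi 0.120 Fn 5.8 Fx -0.6 Fy 0.7 tz 0.05 g 61 op 0.170 t 12.0
h -3.7 lx 0.5 ly -0.4 mm phi 0.026 Fn 4.0 Fx 0.1 Fy -0.4 tz -0.02 g 61 op 0.170 t 12.2
```

```bash
cd .;
python3 -m crank '[{"translation":[0,0,0.005],"angular":[0,0,0.03]},{"translation":[0,0,0.01],"angular":[0,0,0.06]}]' >/dev/null; python3 rep.py
python3 -m crank '[{"translation":[0,0,0.01],"angular":[0,0,0.03]},{"translation":[0,0,0.01],"angular":[0,0,0.06]}]' >/dev/null; python3 rep.py
python3 -m crank '[{"translation":[0,0,0],"angular":[0,0,0.03]},{"translation":[0,0,0],"angular":[0,0,0.06]}]' >/dev/null; python3 rep.py
python3 -m crank '[{"translation":[0,0,0],"angular":[0,0,0.03]},{"translation":[0,0,0],"angular":[0,0,0.06]}]' >/dev/null; python3 rep.py
```

```text
h -4.8 lx 0.7 ly -0.3 mm phi -0.068 Fn 1.5 Fx -0.6 Fy 0.3 tz -0.03 g 60 op 0.173 t 12.4
h -7.0 lx 0.8 ly -0.1 mm phi -0.162 Fn -1.4 Fx -0.2 Fy -0.7 tz -0.02 g 60 op 0.170 t 12.6
h -7.5 lx 0.6 ly 0.2 mm phi -0.256 Fn -1.7 Fx 0.1 Fy 0.0 tz 0.03 g 60 op 0.171 t 12.8
h -7.5 lx 0.6 ly 0.2 mm phi -0.351 Fn -1.2 Fx -0.4 Fy -0.6 tz 0.01 g 60 op 0.171 t 13.0
```

The bit has entered the socket: it dropped to −7.5 mm and the normal force is gone. Now pushing it home.

```bash
cd .;
python3 -m crank '[{"translation":[0,0,0.02],"angular":[0,0,-0.06]},{"translation":[0,0,0.04],"angular":[0,0,-0.06]},{"translation":[0,0,0.06],"angular":[0,0,-0.06]}]' >/dev/null; python3 rep.py
python3 -m crank '[{"translation":[0,0,0.02],"angular":[0,0,0]},{"translation":[0,0,0.04],"angular":[0,0,0]},{"translation":[0,0,0.04],"angular":[0,0,0]}]' >/dev/null; python3 rep.py
python3 -m crank '[{"translation":[0,0,0.02],"angular":[0,0,0]},{"translation":[0,0,0.04],"angular":[0,0,0]},{"translation":[0,0,0.04],"angular":[0,0,0]}]' >/dev/null; python3 rep.py
```

```text
h -12.0 lx 0.5 ly 0.1 mm phi -0.256 Fn -1.2 Fx -1.3 Fy 0.6 tz -0.02 g 60 op 0.167 t 13.3
h -14.7 lx 0.5 ly -0.1 mm phi -0.255 Fn -1.5 Fx 0.0 Fy -0.6 tz -0.01 g 60 op 0.174 t 13.6
h -17.8 lx 0.4 ly -0.0 mm phi -0.255 Fn -0.6 Fx 0.0 Fy 1.3 tz -0.03 g 60 op 0.169 t 13.9
```

```bash
cd .;
python3 -m crank '[{"translation":[0,0,0.02],"angular":[0,0,0]},{"translation":[0,0,0.03],"angular":[0,0,0]},{"translation":[0,0,0.03],"angular":[0,0,0]}]' >/dev/null; python3 rep.py
python3 -m crank '[{"translation":[0,0,0.02],"angular":[0,0,0]},{"translation":[0,0,0.03],"angular":[0,0,0]},{"translation":[0,0,0.03],"angular":[0,0,0]}]' >/dev/null; python3 rep.py
python3 -m crank '[{"translation":[0,0,0.02],"angular":[0,0,0]},{"translation":[0,0,0.02],"angular":[0,0,0]},{"translation":[0,0,0.02],"angular":[0,0,0]}]' >/dev/null; python3 rep.py
```

```text
h -20.1 lx 0.4 ly -0.2 mm phi -0.255 Fn -1.5 Fx -1.1 Fy -0.6 tz 0.02 g 60 op 0.171 t 14.2
h -20.4 lx 0.1 ly -0.5 mm phi -0.255 Fn 5.7 Fx 0.3 Fy 2.0 tz -0.02 g 61 op 0.175 t 14.5
h -20.5 lx -0.0 ly -0.6 mm phi -0.255 Fn 10.0 Fx -0.4 Fy 1.9 tz -0.01 g 61 op 0.171 t 14.8
```

The key is home: h −20.4 mm with firm contact under the collar. Now turning it clockwise.

```bash
cd .;
python3 -m crank '[{"translation":[0,0,-0.02],"angular":[0,0,0.06]},{"translation":[0,0,-0.02],"angular":[0,0,0.12]},{"translation":[0,0,-0.02],"angular":[0,0,0.18]},{"translation":[0,0,-0.02],"angular":[0,0,0.24]},{"translation":[0,0,-0.02],"angular":[0,0,0.3]},{"translation":[0,0,-0.02],"angular":[0,0,0.3]}]' -1 80 >/dev/null; python3 rep.py
python3 -m crank '[{"translation":[0,0,0],"angular":[0,0,0.06]},{"translation":[0,0,0],"angular":[0,0,0.12]},{"translation":[0,0,0],"angular":[0,0,0.18]},{"translation":[0,0,0],"angular":[0,0,0.21]},{"translation":[0,0,0],"angular":[0,0,0.21]}]' >/dev/null; python3 rep.py
python3 -m crank '[{"translation":[0,0,0],"angular":[0,0,0.04]},{"translation":[0,0,0],"angular":[0,0,0.06]},{"translation":[0,0,0],"angular":[0,0,0.06]}]' >/dev/null; python3 rep.py
```

```text
h -20.3 lx 1.0 ly -0.4 mm phi -0.727 Fn 5.8 Fx 1.8 Fy 2.1 tz -0.00 g 82 op 0.166 t 15.4
h -20.4 lx 1.3 ly -0.5 mm phi -1.056 Fn 5.0 Fx 0.9 Fy 1.2 tz 0.02 g 82 op 0.162 t 15.9
h -20.3 lx 1.3 ly -0.5 mm phi -1.150 Fn 6.9 Fx 2.2 Fy 2.3 tz 0.09 g 82 op 0.159 t 16.2
```

```bash
cd .;
python3 -m crank '[{"translation":[0,0,0],"angular":[0,0,0.03]},{"translation":[0,0,0],"angular":[0,0,0.03]}]' >/dev/null; python3 rep.py
python3 -m crank '[{"translation":[0,0,0],"angular":[0,0,0.02]},{"translation":[0,0,0],"angular":[0,0,0.03]}]' >/dev/null; python3 rep.py
```

```text
h -20.3 lx 1.3 ly -0.6 mm phi -1.197 Fn 7.1 Fx 2.6 Fy 2.0 tz 0.10 g 82 op 0.161 t 16.4
h -20.4 lx 1.4 ly -0.5 mm phi -1.244 Fn 5.7 Fx 2.0 Fy 1.6 tz 0.19 g 82 op 0.162 t 16.6
```

```bash
cd .;
python3 -m crank '[{"translation":[0,0,0],"angular":[0,0,0]},{"translation":[0,0,0],"angular":[0,0,0]},{"translation":[0,0,0],"angular":[0,0,0]},{"translation":[0,0,0],"angular":[0,0,0]}]' 0 >/dev/null; python3 rep.py
python3 -m crank '[{"translation":[0,0,-0.1],"angular":[0,0,0]},{"translation":[0,0,-0.3],"angular":[0,0,0]},{"translation":[0,0,-0.6],"angular":[0,0,0]},{"translation":[0,0,-1],"angular":[0,0,0]},{"translation":[0,0,-1],"angular":[0,0,0]}]' >/dev/null; python3 rep.py
python3 - <<'E'
from h import *
print(red('top'),red('side'))
P=LOCK+ln*.062;print(proj('top',P),proj('side',P))
t=manip.snapshot('top');s=manip.snapshot('side')
a=np.hstack([cv2.resize(t[115:215,220:320],(400,400),interpolation=3),cv2.resize(s[120:220,200:300],(400,400),interpolation=3)])[:,:,::-1]
cv2.imwrite('pics/p8.png',(255*(a/255.)**.6).astype(np.uint8))
E
```

```text
h -22.7 lx 0.4 ly -0.2 mm phi -1.244 Fn 0.6 Fx -0.0 Fy -0.8 tz -0.01 g 0 op 0.499 t 17.0
h 63.6 lx -0.8 ly -1.8 mm phi -1.245 Fn 0.7 Fx -0.0 Fy 0.7 tz 0.00 g 0 op 0.498 t 17.5
[(151, array([275.4, 151.5])), (273, array([179.2, 240.4]))] [(49, array([173.9, 154.2])), (123, array([246.7, 170.2])), (227, array([223.5, 253.3]))]
[[276.6549 151.6956]] [[246.0877 171.0717]]
```

View pics/p8.png

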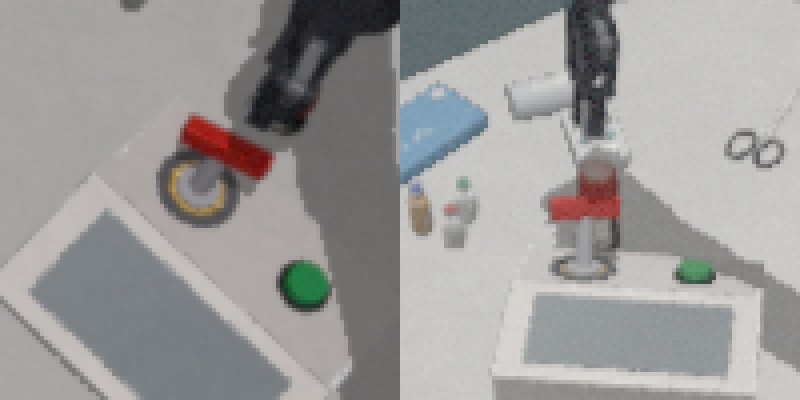

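The key is home and turned: bar centre at crop (222,146), collar on the brass, lid still shut. The button is at crop (305,285). I'll retreat, shut the fingers and go over the button.

```bash
cd .;
python3 -m crank '[{"translation":[0,0,-0.4],"angular":[0,0,0]},{"translation":[0,0,-0.4],"angular":[0,0,0]},{"translation":[0,0,-0.4],"angular":[0,0,0]}]' -1 30 >/dev/null; python3 rep.py
python3 - <<'E'
from h import *
y=-yb*np.cos(-1.245)+lx*np.sin(-1.245)
B=np.array([.617,-.0915,.077])
go(B+.06*ln,frame(y,-ln))
E
```

```text
h 89.1 lx 0.8 ly -0.0 mm phi -1.244 Fn -0.8 Fx -0.0 Fy 0.7 tz 0.01 g 0 op 0.005 t 18.0
t 18.0 tcp [ 0.7261 -0.0522  0.1816] F [-0.6921 -0.2749 -0.7229] T [-0.3517 -0.3319  0.0241] open 0.005 j [ 0.4415  0.8789 -0.6805  1.0399  0.1728  1.6424 -0.5759]
shift [-1.2347 -0.4352  0.6965] turn [ 0.0022 -0.0005  0.0006]
```

```bash
cd .;
python3 -m crank '[{"translation":[-0.5,-0.18,0],"angular":[0,0,0]},{"translation":[-1,-0.36,0],"angular":[0,0,0]},{"translation":[-1,-0.36,0],"angular":[0,0,0]}]' >/dev/null
python3 -m crank '[{"translation":[-0.23,-0.08,0.3],"angular":[0,0,0]},{"translation":[-0.23,-0.08,0.7],"angular":[0,0,0]},{"translation":[-0.23,-0.08,0.7],"angular":[0,0,0]},{"translation":[-0.23,-0.08,0.7],"angular":[0,0,0]}]' >/dev/null
python3 - <<'E'
from h import *
y=-yb*np.cos(-1.245)+lx*np.sin(-1.245)
B=np.array([.617,-.0915,.077])
go(B,frame(y,-ln))
E
```

```text
t 18.7 tcp [ 0.6346 -0.1083  0.1314] F [-0.0501 -0.3168 -0.0966] T [-0.3054 -0.3342 -0.0369] open -0.004 j [ 0.6138  0.7973 -0.6956  1.3391  0.1773  1.4722 -0.4935]
shift [-0.0094  0.0077  0.7445] turn [ 0.0012 -0.0006  0.0009]
```

```bash
cd .;
python3 -m crank '[{"translation":[0,0,0.3],"angular":[0,0,0]},{"translation":[0,0,0.6],"angular":[0,0,0]},{"translation":[0,0,0.7],"angular":[0,0,0]},{"translation":[0,0,0.7],"angular":[0,0,0]}]' |grep contact; python3 rep.py
python3 -m crank '[{"translation":[0,0,0.04],"angular":[0,0,0]},{"translation":[0,0,0.08],"angular":[0,0,0]},{"translation":[0,0,0.08],"angular":[0,0,0]}]' >/dev/null; python3 rep.py
python3 -m crank '[{"translation":[0,0,0.04],"angular":[0,0,0]},{"translation":[0,0,0.08],"angular":[0,0,0]},{"translation":[0,0,0.08],"angular":[0,0,0]}]' >/dev/null; python3 rep.py
python3 -m crank '[{"translation":[0,0,0.04],"angular":[0,0,0]},{"translation":[0,0,0.08],"angular":[0,0,0]},{"translation":[0,0,0.08],"angular":[0,0,0]}]' >/dev/null; python3 rep.py
```

```text
contact_force: [0.4, 1.0, 0.2]
h -22.6 lx 2.3 ly 103.7 mm phi -1.243 Fn -0.0 Fx 0.4 Fy -1.0 tz 0.02 g 0 op 0.000 t 19.1
h -28.5 lx 1.9 ly 104.1 mm phi -1.244 Fn 0.8 Fx -1.3 Fy 0.4 tz -0.02 g 0 op -0.002 t 19.4
h -35.9 lx 2.3 ly 104.5 mm phi -1.244 Fn 0.1 Fx 0.7 Fy -0.5 tz 0.02 g 0 op -0.002 t 19.7
h -42.4 lx 2.3 ly 104.5 mm phi -1.244 Fn 1.1 Fx -0.5 Fy -0.7 tz 0.01 g 0 op 0.001 t 20.0
```

```bash
cd .;
python3 -m crank '[{"translation":[0,0,0.04],"angular":[0,0,0]},{"translation":[0,0,0.08],"angular":[0,0,0]},{"translation":[0,0,0.08],"angular":[0,0,0]}]' >/dev/null; python3 rep.py
python3 -m crank '[{"translation":[0,0,0.03],"angular":[0,0,0]},{"translation":[0,0,0.04],"angular":[0,0,0]},{"translation":[0,0,0.04],"angular":[0,0,0]}]' >/dev/null; python3 rep.py
python3 -m crank '[{"translation":[0,0,0.03],"angular":[0,0,0]},{"translation":[0,0,0.04],"angular":[0,0,0]},{"translation":[0,0,0.04],"angular":[0,0,0]}]' >/dev/null; python3 rep.py
python3 -m crank '[{"translation":[0,0,0.03],"angular":[0,0,0]},{"translation":[0,0,0.04],"angular":[0,0,0]},{"translation":[0,0,0.04],"angular":[0,0,0]}]' >/dev/null; python3 rep.py
```

```text
h -48.8 lx 2.3 ly 104.5 mm phi -1.244 Fn 0.2 Fx 0.2 Fy 0.8 tz -0.02 g 0 op -0.001 t 20.3
h -51.5 lx 2.1 ly 104.2 mm phi -1.244 Fn -0.3 Fx 0.8 Fy 0.3 tz -0.00 g 0 op 0.007 t 20.6
h -54.8 lx 2.1 ly 104.3 mm phi -1.244 Fn -0.3 Fx -0.3 Fy 0.9 tz -0.02 g 0 op 0.001 t 20.9
h -58.0 lx 2.1 ly 104.3 mm phi -1.244 Fn -0.2 Fx -0.6 Fy 0.9 tz 0.03 g 0 op 0.004 t 21.2
```

```bash
cd .
cat > lid.py <<'E'
from h import *
s=manip.snapshot("side").astype(int)
# lid-panel colours: shut, side crop (630,330)->px (257,202); also print green blob
s0=cv2.imread("pics/side0.png")[:,:,::-1].astype(int)
print("lid px now/start",s[195:215,235:285].mean((0,1)).round(),s0[195:215,235:285].mean((0,1)).round())
E
python3 lid.py
python3 -m crank '[{"translation":[0,0,0.03],"angular":[0,0,0]},{"translation":[0,0,0.04],"angular":[0,0,0]},{"translation":[0,0,0.04],"angular":[0,0,0]}]' >/dev/null; python3 rep.py
python3 -m crank '[{"translation":[0,0,0.03],"angular":[0,0,0]},{"translation":[0,0,0.04],"angular":[0,0,0]},{"translation":[0,0,0.04],"angular":[0,0,0]}]' >/dev/null; python3 rep.py
python3 lid.py
```

```text
lid px now/start [116. 120. 122.] [107. 111. 112.]
h -61.2 lx 2.1 ly 104.3 mm phi -1.244 Fn -0.2 Fx -0.7 Fy -0.5 tz 0.01 g 0 op -0.004 t 21.6
h -64.1 lx 1.9 ly 104.1 mm phi -1.244 Fn -0.1 Fx -1.1 Fy 0.3 tz 0.03 g 0 op -0.003 t 21.9
lid px now/start [117. 121. 122.] [107. 111. 112.]
```

```bash
cd .;
python3 -m crank '[{"translation":[0,0,0.03],"angular":[0,0,0]},{"translation":[0,0,0.04],"angular":[0,0,0]},{"translation":[0,0,0.04],"angular":[0,0,0]}]' >/dev/null; python3 rep.py
python3 -m crank '[{"translation":[0,0,0.03],"angular":[0,0,0]},{"translation":[0,0,0.04],"angular":[0,0,0]},{"translation":[0,0,0.04],"angular":[0,0,0]}]' >/dev/null; python3 rep.py
python3 -m crank '[{"translation":[0,0,0.02],"angular":[0,0,0]},{"translation":[0,0,0.03],"angular":[0,0,0]},{"translation":[0,0,0.03],"angular":[0,0,0]}]' >/dev/null; python3 rep.py
python3 lid.py
```

```text
h -67.2 lx 1.9 ly 104.2 mm phi -1.244 Fn 1.7 Fx 0.4 Fy 0.8 tz -0.04 g 1 op 0.002 t 22.2
h -70.6 lx 1.9 ly 104.1 mm phi -1.244 Fn 2.5 Fx 0.6 Fy -0.0 tz -0.05 g 1 op 0.001 t 22.5
h -71.8 lx 1.8 ly 104.1 mm phi -1.244 Fn 6.9 Fx 1.6 Fy 1.3 tz 0.00 g 3 op -0.001 t 22.8
lid px now/start [71. 75. 76.] [107. 111. 112.]
```

The button bottomed out and the lid region changed. Retreating, then checking.

```bash
cd .;
python3 -m crank '[{"translation":[0,0,-0.3],"angular":[0,0,0]},{"translation":[0,0,-0.7],"angular":[0,0,0]},{"translation":[0,0,-1],"angular":[0,0,0]},{"translation":[0,0,-1],"angular":[0,0,0]},{"translation":[0,0,-1],"angular":[0,0,0]},{"translation":[0,0,-1],"angular":[0,0,0]}]' >/dev/null; python3 rep.py
python3 - <<'E'
from h import *
print(red('top'),red('side'))
P=LOCK+ln*.062;print('key bar expected',proj('top',P),proj('side',P))
# where the lid should lie: corners at angle a about the hinge
Hc=LOCK+.1547*xb+.055*yb;Hc[2]=.090
for n in('side','top'):
  im=manip.snapshot(n);g=cv2.cvtColor(im,cv2.COLOR_RGB2HSV)
  for a in(0,.9,1.35):
    d=-np.cos(a)*xb+np.array([0,0,np.sin(a)])
    p=[Hc+d*u+yb*v for u in(.025,.055,.085) for v in(-.07,0,.07)]
    q=proj(n,p).round().astype(int);print(n,a,[im[v,u].tolist() if 0<=v<384 and 0<=u<512 else None for u,v in q])
E
```

```text
h 5.1 lx 2.9 ly 105.0 mm phi -1.244 Fn -0.7 Fx 0.0 Fy 0.3 tz -0.02 g 0 op -0.001 t 23.4
[(171, array([276.2, 151.5])), (271, array([179.2, 240.4]))] [(50, array([173.9, 154.2])), (115, array([246.9, 170.3])), (229, array([223.4, 253.2]))]
key bar expected [[276.6549 151.6956]] [[246.0877 171.0717]]
side 0 [[69, 72, 74], [68, 69, 72], [64, 68, 69], [67, 70, 72], [64, 67, 70], [64, 69, 71], [66, 70, 70], [65, 72, 71], [63, 69, 69]]
side 0.9 [[64, 68, 68], [64, 67, 69], [64, 69, 71], [66, 69, 71], [61, 66, 66], [66, 69, 71], [170, 165, 162], [197, 192, 190], [155, 152, 146]]
side 1.35 [[69, 72, 76], [63, 68, 68], [64, 68, 69], [69, 75, 75], [60, 65, 68], [61, 68, 68], [78, 80, 80], [71, 75, 75], [83, 86, 84]]
top 0 [[126, 119, 116], [140, 133, 131], [136, 128, 126], [148, 140, 137], [156, 147, 144], [152, 144, 141], [152, 144, 141], [151, 143, 140], [152, 144, 141]]
top 0.9 [[56, 54, 54], [56, 54, 54], [45, 48, 50], [34, 73, 49], [156, 148, 145], [152, 145, 141], [149, 142, 138], [155, 147, 143], [153, 146, 142]]
top 1.35 [[27, 30, 31], [25, 27, 29], [24, 27, 28], [35, 37, 39], [34, 36, 39], [32, 34, 36], [140, 134, 132], [142, 136, 133], [131, 124, 121]]
```

```bash
python3 - <<'E'
from h import *
Hc=LOCK+.1547*xb+.055*yb;Hc[2]=.090
S=cv2.cvtColor(manip.snapshot('side'),cv2.COLOR_RGB2GRAY);T=cv2.cvtColor(manip.snapshot('top'),cv2.COLOR_RGB2GRAY)
us=np.arange(0,.15,.008);print((us*1e3).astype(int).tolist())
for a in(.9,1.1,1.35):
  d=-np.cos(a)*xb+np.array([0,0,np.sin(a)])
  for n,im in(('side',S),('top',T)):
    q=proj(n,[Hc+d*u+yb*.03+.006*np.array([0,0,0]) for u in us]).round().astype(int);print(n,a,[int(im[v,u]) for u,v in q])
E
python3 rep.py
```

```text
[0, 8, 16, 24, 32, 40, 48, 56, 64, 72, 80, 88, 96, 104, 112, 120, 128, 136, 144]
side 0.9 [109, 67, 67, 66, 65, 68, 65, 64, 65, 94, 120, 160, 167, 165, 152, 93, 92, 93, 92]
top 0.9 [27, 28, 25, 60, 140, 119, 137, 106, 140, 109, 110, 134, 115, 120, 138, 106, 108, 65, 23]
side 1.1 [109, 67, 67, 66, 66, 65, 66, 63, 67, 68, 119, 145, 169, 165, 163, 153, 93, 95, 93]
top 1.1 [27, 27, 27, 25, 37, 72, 140, 119, 137, 106, 106, 140, 109, 109, 116, 151, 114, 120, 122]
side 1.35 [109, 87, 67, 66, 68, 65, 66, 66, 63, 66, 64, 88, 122, 168, 169, 165, 163, 153, 95]
top 1.35 [27, 28, 27, 28, 27, 25, 25, 37, 37, 72, 72, 140, 140, 119, 119, 137, 137, 106, 107]
h 6.4 lx 2.4 ly 104.5 mm phi -1.244 Fn 0.3 Fx -0.2 Fy 0.5 tz -0.06 g 0 op 0.001 t 23.8
```

Run:
```python
from h import *
Hc=LOCK+.1547*xb+.055*yb;Hc[2]=.090
im={n:cv2.cvtColor(manip.snapshot(n),cv2.COLOR_RGB2GRAY) for n in('side','top')}
for v in(-.06,0.,.06):
  for n in im:
    d=-np.cos(1.35)*xb+np.array([0,0,np.sin(1.35)])
    us=np.arange(.02,.15,.002);prof=[]
    q=proj(n,[Hc+d*u+yb*v for u in us])
    val=cv2.remap(im[n],q[:,0].astype(np.float32)[None],q[:,1].astype(np.float32)[None],1)[0].astype(int)
    i=np.argsort(-abs(val[3:]-val[:-3]))[0]+1
    p,r=ray(n,*q[i]);w=p-(Hc+yb*v);t=-(w@yb)/(r@yb)
    # ray nearly in-plane check; intersect lid circle of radius .11 in plane spanned by -xb,z instead
    A=np.array([-(xb@r),r[2]]);W=np.array([-(xb@w),w[2]])
    co=np.polyfit([0],[0],0)
    k=np.roots([A@A,2*A@W,W@W-.11**2]);print(n,v,'edge u',us[i],val[i-1],val[i+2],[np.arctan2(*(W+A*x)[::-1]).round(2) for x in k.real],'imag' if abs(k.imag).max()>0 else '')
```

```text
side -0.06 edge u 0.09799999999999993 128 173 [np.float64(-0.04), np.float64(1.49)] 
top -0.06 edge u 0.07999999999999995 85 115 [np.float64(-1.39), np.float64(1.41)] 
side 0.0 edge u 0.09999999999999994 127 188 [np.float64(-0.01), np.float64(1.47)] 
top 0.0 edge u 0.07999999999999995 80 113 [np.float64(-1.39), np.float64(1.41)] 
side 0.06 edge u 0.10999999999999993 151 41 [np.float64(0.12), np.float64(1.35)] 
top 0.06 edge u 0.08199999999999995 85 114 [np.float64(-1.39), np.float64(1.41)]
```

Both views put the lid's edge at about 1.4 rad, so it's open. The key stands home in the lock at its expected pixels, and the arm is clear. Handing in.

```bash
python3 -c "
from bench import manip
print(manip.finish_job())"
```

```text
the job is handed in; nothing more can be done
None
```

I handed the job in with the key fully home and turned in the lock, the lid measured open at about 1.4 rad, and the arm clear of everything; the hand-in gave no verdict, and I did not measure the bottles at the end.

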